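# Set the cue prop to its third click and bolt it

### The arm

A 6-joint arm with a two-finger parallel gripper is mounted at the origin on the work surface. World frame = base frame: x ahead of the robot, y to its left, z up, the work surface at z = 0. Lengths are in m, angles in rad, forces in N, time in s.
With the tool pointing down it reaches from about 0.3 to 0.875 m from the base axis. Payload 6.4 kg.
Tool frame: the origin (TCP) lies between the finger pads; the fingertips stand ctrl.tip_extent ahead of it and the grasp point (between the pads) is the TCP (ctrl.tip_extent is the distance from the TCP to the fingertips, in m); z points along the fingers, y is the line along which they close (so a half turn about z gives the same grasp; the last joint's range is limited). The gripper opens to 85 mm and grips with 20 to 120 N. Pads are 22 mm wide; open, the fingers measure 114 mm over their backs; the gripper's body (76 mm by 85 mm) begins 54 mm behind the grasp point. The pads swing forward as they close: fully open they stand 13 mm farther back than shut.
Start: joints at [0.915, 0.181, 1.607, -0, 1.354, -0.206], TCP at [0.25, 0.518, 0.25] pointing down, gripper open.
Joint ranges: [-2.99, 2.99], [-0.89, 2.07], [0.3, 2.58], [-1.14, 4.28], [0, 2.63], [-3.12, 3.12]. Speed limits (rad/s): [2.57, 2.57, 3.01, 3.14, 3.14, 3.14].

### API

Orientations are given as a unit quaternion [w, x, y, z].
In Python, from bench import ctrl gives the robot as it stands.
- The arm moves only by the tool send_rows, never from a script. Its arguments are lists of equal length, an entry for each row: "dr": the turn, a rotation vector about the tool's x, y, z in units of 6 degrees (1.0 is 6 degrees), a list of three; "xyz": the shift along the tool's x, y, z in cm, a list of three; "jaw": the opening in per cent of the stroke, from 0 (shut) to 100 (fully open). In form: {"dr": [[wx, wy, wz], ...], "xyz": [[dx, dy, dz], ...], "jaw": [jaw, ...]}. A call has exactly 8 rows; each row is the pose to reach, as a shift and turn from the pose commanded when the call began, along the tool's axes at that moment; what a row does not reach only later rows make up. A row lasts 1/8 s, in which the tool goes at most 62.5 mm and 10.7 degrees, less where a joint would pass 70% of its speed; a pose out of reach is approached as far as the arm can. A call with a gripper value outside its range is refused whole. The fingers move at their own pace and stop on an object; the grip force is fixed at half the most. Time passes only in rows, so rows that repeat a pose let the fingers close, or fill a call up. It gives the time, the measured TCP pose, the force, the opening and the grip force at its end, in the units of the state.
- ctrl.get_obs(): the state, without advancing time (a new reading comes with each control period).
- ctrl.camera(name): name is "scene" or "top" or "wrist"; returns the picture (384x512x3 uint8, red, green, blue); there is no depth.
- ctrl.calibration(name): a dict with "camera_matrix" (3x3 intrinsics, pixels), "world_from_camera" (4x4, takes a point from camera to world coordinates). Camera axes: x right, y up, looking along -z (the intrinsics and any distortion apply to the point x, -y, -z); pixel columns grow to the right and rows downward; lengths in m; the calibration is good to about 2 mm. A picture is of the moment at which its call begins: read the wrist's pose just before it. calibration takes no time and is no camera call; for the wrist camera it gives the pose at the moment of the call.
- ctrl.hand_in(): hands the job in; it is judged then, once.
The state is a dict: "time_s": time; "q": joint angles; "dq": joint speeds; "joint_efforts": joint torques, N m; "eef_pos": TCP position; "eef_rot": TCP orientation; "wrist_force": force on the tool from outside, world axes, zero at the start; "torque": the same for the moment, N m; "opening": opening from 0.0 (shut) to 1.0 (fully open); "grasp_force": force on a finger pad.
Only numpy, scipy, OpenCV 4.12 (cv2) and the standard library are available. Lean on these libraries where they do the work, as an engineer would, in place of code of your own. Each camera call takes 0.05 s, during which the arm holds its last target. There are 200 camera calls.

### The job

Set up the cue prop on the cue-repair bench: pull its column slowly up from fully down until the ratchet has clicked exactly three times, then let it down gently until it rests on the pawl (do not drop it). Then slide the lock bolt fully home into the column by pushing its upright tab towards the column, without forcing it, and leave everything else on the bench where it is.

Things in the scene. Friction and masses are not known exactly. Their poses are not given: they have to be found in the camera images.
- stand: cue prop's fixed foot and housing: dark steel foot plate 120 (x) x 220 (y) x 12 mm, y = -150 to +70 mm; grey square housing 58 x 58 mm, top 141 mm above the bench, from which the column rises. Origin on the bench, on the column's axis; z up; -y points from the column along the rail to the bolt's tab
- column: sliding column, about 0.35 kg: steel bar 26 x 26 mm with an aluminium V-saddle head. Origin: on the axis, underside of the head, 165 mm above the bench when fully down (as it starts). Axes as the stand's. Slides only up and down, 60 mm in all; plain lifting takes 3 to 5 N with its weight. Going faster than 0.25 m/s counts as jerked or dropped
- head (a point): centre of the column head's block, 14 mm above the column's origin. The block is 36 (x) x 26 (y) x 28 (z) mm; above it the V's two prongs lean outwards, to 28 mm above this point and 21 mm either side in x. Best gripped from above by the block's two x faces, 36 mm apart. Moves with the column, axes as the stand's
- pawl (a point): middle of the pawl's boss on the housing's +y face, fixed, 112 mm up. Its black knob (ends 63 mm from the axis) jumps out 4 mm and back at each click. First click after an unknown free lift of 3 to 33 mm (each prop is shimmed differently), the next ones 8 mm apart, six at most; before each the pull rises by 4 to 12 N over some 5 mm, then drops at once to plain
- notch (a point): centre of the housing's top, on the axis, 141 mm above the bench, fixed. The ratchet inside: once clicked, the column cannot go back below that notch; let down, it rests on the pawl within 2 mm of where the click happened. Released before the first click, it falls to the bottom. A fourth click cannot be undone by lowering
- lock (a joint): travel of the lock bolt in m: 0 fully out, 0.020 fully home in the column; starts at 0 to 0.004. Moves along the stand's +y with about 2 N of friction, stays where left. Enters the column only when this rests at the third click, else solid metal stops it at 7 to 10 mm. At 0.020 a hard stop. More than 25 N on it is forcing it
- lock_tab (a point): on the outer (-y) face of the bolt's upright tab, mid-width, 10 mm below its top edge; with the bolt out 104 mm from the column's axis and 125 mm above the bench. Tab: dark steel plate 32 (x) x 8 (y) mm standing 53 mm above the grey rail (30 mm wide, top 80 mm up, out to y = -138 mm). Push here towards the stand's +y. Axes as the stand's
- mug: white ceramic mug, 76 mm across, 88 mm tall; a bystander, leave it alone
- chalk_a: cube of cue chalk, 22 mm, in a paper sleeve; a bystander, leave it alone
- chalk_b: second cube of cue chalk, 22 mm, in a paper sleeve; a bystander, leave it alone
- tin: closed aluminium tin, 60 mm across, 55 mm tall; a bystander, leave it alone
- shaper: brass cue-tip shaper, 28 mm across, 34 mm tall; a bystander, leave it alone
- brush: brush with a dark wooden handle, lying; a bystander, leave it alone
- driver: screwdriver with a black handle, lying; a bystander, leave it alone

How it is judged:
By the outcome, as a careful person would: the job done as asked, in the order asked, and still so for the second after the job is handed in, with the robot touching nothing.
It also fails if it takes over 70 s, if anything falls off the work surface, if the arm or the gripper's body presses on something with over 40 N, if the wrist force passes 120 N, or if a joint passes its speed limit or range.

## Working session

There is one attempt and no reset: what is moved stays moved. The work goes in short steps, Python scripts to look and compute and a tool call to move; the robot and the scene stay as the last step left them, time stands still between calls to the robot, and variables do not carry over. Pictures are saved under pics/ and viewed, at most 10 in all, crops included, and the job is handed in when it is done.

Besides the shell and the picture viewer there is one more tool, called after ">>>" by a JSON object that holds its "fn" and its "kwargs", one argument or row to a line. send_rows: Moves the arm, as the interface text tells. Its arguments: {"type":"object","properties":{"dr":{"type":"array","items":{"type":"array","items":{"type":"number"}}},"xyz":{"type":"array","items":{"type":"array","items":{"type":"number"}}},"jaw":{"type":"array","items":{"type":"number"}}},"required":["dr","xyz","jaw"]}

```bash
mkdir -p pics; ls; python3 - <<'E'
from bench import ctrl
import cv2,numpy as np
np.set_printoptions(precision=4,suppress=True)
a=ctrl.camera("scene");b=ctrl.camera("top")
cv2.imwrite("pics/scene.png",a[:,:,::-1]);cv2.imwrite("pics/top.png",b[:,:,::-1])
for n in("scene","top","wrist"):
    c=ctrl.calibration(n);print(n,c)
o=ctrl.get_obs();print(o,ctrl.tip_extent)
E
```

```text
pics
scene {'camera_matrix': array([[387.991 ,   0.    , 255.8502],
       [  0.    , 387.991 , 186.394 ],
       [  0.    ,   0.    ,   1.    ]]), 'world_from_camera': array([[-0.1436, -0.6675,  0.7306,  1.3896],
       [ 0.9896, -0.0966,  0.1063,  0.134 ],
       [-0.0004,  0.7383,  0.6745,  0.8937],
       [ 0.    ,  0.    ,  0.    ,  1.    ]])}
top {'camera_matrix': array([[366.2474,   0.    , 256.5506],
       [  0.    , 366.2474, 196.2119],
       [  0.    ,   0.    ,   1.    ]]), 'world_from_camera': array([[-0.0171,  0.9965, -0.0818,  0.4267],
       [-0.9996, -0.0191, -0.0231, -0.015 ],
       [-0.0246,  0.0813,  0.9964,  1.4246],
       [ 0.    ,  0.    ,  0.    ,  1.    ]])}
wrist {'camera_matrix': array([[285.3731,   0.    , 252.6741],
       [  0.    , 285.3731, 194.9689],
       [  0.    ,   0.    ,   1.    ]]), 'world_from_camera': array([[ 0.4356, -0.8613, -0.2617,  0.1824],
       [ 0.9002,  0.416 ,  0.129 ,  0.5493],
       [-0.0022, -0.2918,  0.9565,  0.3715],
       [ 0.    ,  0.    ,  0.    ,  1.    ]])}
{'time_s': 0.1, 'q': array([ 0.9147,  0.1815,  1.6079,  0.    ,  1.3538, -0.2063]), 'dq': array([-0.001 , -0.0009, -0.002 , -0.0004,  0.    , -0.0001]), 'joint_efforts': array([ -0.0004, -44.5869, -35.2238,  -0.0003,   0.004 ,  -0.    ]), 'eef_pos': array([0.2497, 0.5174, 0.2495]), 'eef_rot': array([-0.0003,  0.223 ,  0.9748, -0.0007]), 'wrist_force': array([ 0.0145, -0.4407, -0.5099]), 'torque': array([0.0212, 0.0218, 0.0264]), 'grasp_force': 0.0, 'opening': 1.001849442337884} 0.019
```

View pics/scene.png

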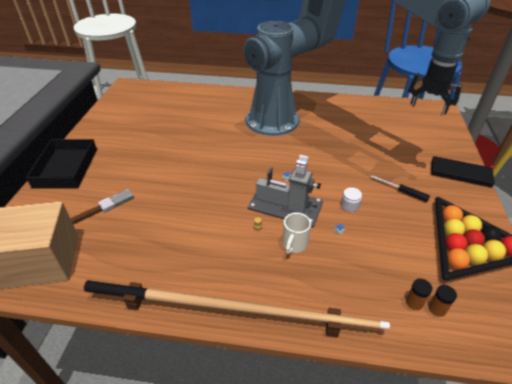

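View pics/top.png

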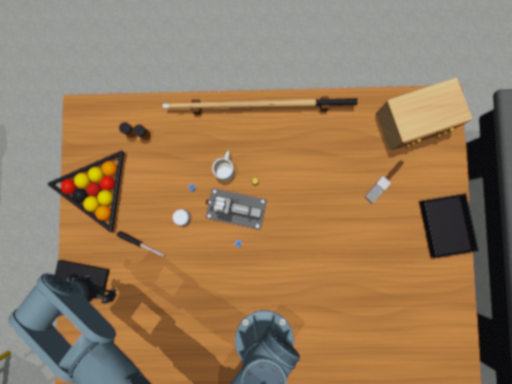

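The stand is near top pixel (236,208), with its knob to the left (about world +y) and its rail to the right. The mug is close on its far side, at (224,172). I'll zoom in on both views.

```bash
python3 - <<'E'
import cv2,numpy as np
a=cv2.imread("pics/scene.png")[145:260,240:370];b=cv2.imread("pics/top.png")[145:260,170:290]
a=cv2.resize(a,(390*1,345),interpolation=cv2.INTER_CUBIC);b=cv2.resize(b,(360,345),interpolation=cv2.INTER_CUBIC)
cv2.imwrite("pics/crop.png",np.hstack([a,b]))
E
```

```text
(no output)
```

View pics/crop.png

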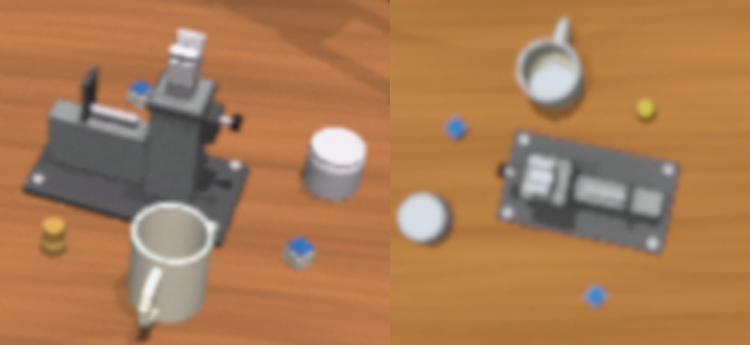

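Left crop (scene): column head at about (187,45), tab at (90,95), knob at (236,122). Right crop (top): foot-plate corners near (515,130), (680,163), (662,252), (498,218). I'll cast those corners onto the plate plane, fit the stand pose, and check it with the head.

```bash
cat > h.py <<'E'
import numpy as np,cv2
from bench import ctrl
from scipy.spatial.transform import Rotation as R
np.set_printoptions(precision=4,suppress=True)
def ray(c,uv):
    K=c["camera_matrix"];T=c["world_from_camera"]
    d=np.array([(uv[0]-K[0,2])/K[0,0],-(uv[1]-K[1,2])/K[1,1],-1.])
    return T[:3,3],T[:3,:3]@d
def onz(c,uv,z):
    o,d=ray(c,uv);return o+d*(z-o[2])/d[2]
def proj(c,p):
    T=np.linalg.inv(c["world_from_camera"]);q=T[:3,:3]@p+T[:3,3];K=c["camera_matrix"]
    return np.array([K[0,2]+K[0,0]*q[0]/-q[2],K[1,2]-K[1,1]*q[1]/-q[2]])
def two(c1,u1,c2,u2):
    o1,d1=ray(c1,u1);o2,d2=ray(c2,u2)
    s=np.linalg.lstsq(np.c_[d1,-d2],o2-o1,rcond=None)[0]
    a,b=o1+s[0]*d1,o2+s[1]*d2
    return (a+b)/2,np.linalg.norm(a-b)
def fit2(local,world):
    l=np.array(local);w=np.array(world)[:,:2];lc=l.mean(0);wc=w.mean(0)
    L=l-lc;W=w-wc
    th=np.arctan2((L[:,0]*W[:,1]-L[:,1]*W[:,0]).sum(),(L*W).sum())
    Rm=np.array([[np.cos(th),-np.sin(th)],[np.sin(th),np.cos(th)]])
    o=wc-Rm@lc;return o,th,np.linalg.norm((l@Rm.T+o)-w,axis=1)
E
python3 - <<'E'
from h import *
img=cv2.imread("pics/top.png");c=ctrl.calibration("top");s=ctrl.calibration("scene")
hsv=cv2.cvtColor(img,cv2.COLOR_BGR2HSV)
m=((hsv[...,1]<70)&(hsv[...,2]<200)).astype(np.uint8)*255
r=np.zeros_like(m);r[180:240,198:275]=m[180:240,198:275]
r=cv2.morphologyEx(r,cv2.MORPH_OPEN,np.ones((5,5)))
k=max(cv2.findContours(r,cv2.RETR_EXTERNAL,cv2.CHAIN_APPROX_NONE)[0],key=cv2.contourArea)
mr=cv2.minAreaRect(k);print(mr)
man=[(211.7,188.3),(266.7,199.3),(260.7,229),(206,217.7)]
loc=[(.06,.07),(.06,-.15),(-.06,-.15),(-.06,.07)]
box=cv2.boxPoints(mr)
auto=[box[np.argmin(np.linalg.norm(box-np.array(p),axis=1))] for p in man]
for P in (man,auto):
    W=[onz(c,p,.012) for p in P];o,th,e=fit2(loc,W);print(o,np.degrees(th),e)
    x=np.array([-np.sin(th),np.cos(th)])
    for nm,l in(("head",(0,0,.193)),("tabtop",(0,-.1,.133)),("knob",(0,.063,.112))):
        p=np.array([o[0]-np.sin(th)*l[1],o[1]+np.cos(th)*l[1],l[2]]);print(nm,p,"top",proj(c,p),"scene",proj(s,p))
E
```

```text
((235.25704956054688, 208.34194946289062), (56.792572021484375, 30.238039016723633), 12.011479377746582)
[0.505  0.1363] -12.38476739854012 [0.0018 0.0024 0.0022 0.0034]
head [0.505  0.1363 0.193 ] top [220.3359 203.6206] scene [300.8065 161.1101]
tabtop [0.4836 0.0386 0.133 ] top [250.0774 210.2103] scene [267.6547 169.2559]
knob [0.5185 0.1978 0.112 ] top [206.0458 201.5715] scene [319.1039 187.021 ]
[0.5064 0.1402] -12.969576343621444 [0.0014 0.0019 0.0016 0.0016]
head [0.5064 0.1402 0.193 ] top [219.1949 203.2347] scene [302.1189 161.5268]
tabtop [0.484  0.0427 0.133 ] top [248.9219 210.1231] scene [268.9654 169.4582]
knob [0.5205 0.2016 0.112 ] top [205.0168 201.0359] scene [320.3429 187.5921]
```

The fit agrees with the scene view to about 4 mm: the stand is near (0.506, 0.138), yawed about -12.7°. Next I'll hover above the head with tool y along stand x and measure with the wrist camera.

>>> {"fn": "send_rows", "kwargs": {
  "dr": [
    [0,0,1.4],
    [0,0,3.0],
    [0,0,4.7],
    [0,0,6.4],
    [0,0,8.1],
    [0,0,9.8],
    [0,0,11.4],
    [0,0,12.8]
  ],
  "xyz": [
    [-4,-2.3,-2],
    [-9,-5.2,-4],
    [-14.5,-8.4,-6],
    [-20,-11.6,-7],
    [-25.5,-14.8,-7],
    [-31,-18,-7],
    [-36,-21,-7],
    [-39.5,-23,-7]
  ],
  "jaw": [100,100,100,100,100,100,100,100]
}}

```text
time_s: 1.1
eef_pos: [0.5066, 0.1365, 0.3199]
eef_rot: [-0.0, 0.782, 0.623, -0.0]
wrist_force: [0.7, 0.3, 0.5]
opening: 1.0
grasp_force: 0.0
```

```bash
cat > look.py <<'E'
import sys
from h import *
import pickle
o=ctrl.get_obs();c=ctrl.calibration("wrist");im=ctrl.camera("wrist")[:,:,::-1]
n=sys.argv[1];cv2.imwrite(f"pics/{n}.png",im);pickle.dump(c,open(f"pics/{n}.pkl","wb"))
print(o["time_s"],o["eef_pos"],o["eef_rot"],o["q"],o["wrist_force"],o["opening"])
E
python3 look.py w1
```

```text
1.1 [0.5066 0.1365 0.3199] [-0.0001  0.7824  0.6228 -0.0002] [ 0.0369  0.0154  1.646  -0.0002  1.4806  0.2632] [0.7069 0.2685 0.538 ] 0.9999967002687135
```

View pics/w1.png

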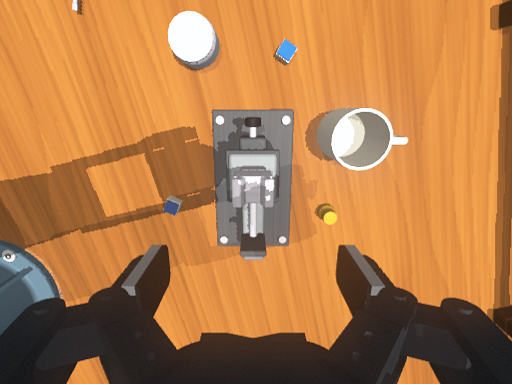

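The wrist view shows the stand upright in the image: foot-plate corners near (213,110), (294,110), (290,245), (216,245), head around (253,185), tab around (253,245). I'll zoom in for precise corners.

```bash
python3 - <<'E'
import cv2
a=cv2.imread("pics/w1.png")[103:263,203:303]
cv2.imwrite("pics/w1c.png",cv2.resize(a,None,fx=3.75,fy=3.75,interpolation=cv2.INTER_CUBIC))
E
```

```text
(no output)
```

View pics/w1c.png

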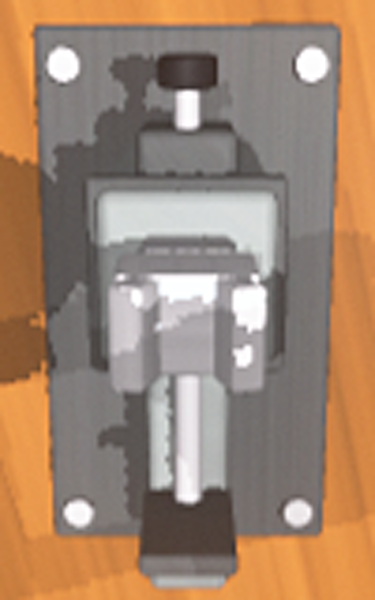

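Crop pixels: plate corners (36,26), (340,26), (322,533), (54,533). Housing-top front corners (86,178), (288,178). Prong tops x 110 to 268, rows 280 to 388. Tab top inner edge about row 557, x 138 to 237. I'll fit the pose from the plate, then check it against the housing, head and tab.

```bash
python3 - <<'E'
from h import *
import pickle
c=pickle.load(open("pics/w1.pkl","rb"))
px=lambda u,v:(203+(u+.5)/3.75-.5,103+(v+.5)/3.75-.5)
P=[(340,26),(322,533),(54,533),(36,26)]
loc=[(.06,.07),(.06,-.15),(-.06,-.15),(-.06,.07)]
# image right is which stand x? check via handedness of fit
W=[onz(c,px(*p),.012) for p in P];print(np.array(W))
for L in (loc,[(-a,b) for a,b in loc]):
    o,th,e=fit2(L,W);print(o,np.degrees(th),e)
    if e.max()<.01: best=(o,th)
o,th=best
def st(uv,z):
    w=onz(c,px(*uv),z)[:2]-o;return np.array([np.cos(th)*w[0]+np.sin(th)*w[1],-np.sin(th)*w[0]+np.cos(th)*w[1]])*1000
print("housing",st((86,178),.141),st((288,178),.141))
print("prongs",st((110,284),.221),st((268,284),.221),st((110,388),.221),st((268,388),.221))
print("tab in",st((138,557),.133),st((237,557),.133),"out",st((148,588),.133),st((225,588),.133))
print("knob",st((187,54),.112))
ob=ctrl.get_obs();Rm=R.from_quat(ob["eef_rot"][[1,2,3,0]]).as_matrix();print("tooly ang",np.degrees(np.arctan2(Rm[1,1],Rm[0,1])))
E
```

```text
[[ 0.5793  0.1925  0.012 ]
 [ 0.5317 -0.0178  0.012 ]
 [ 0.4158  0.009   0.012 ]
 [ 0.4653  0.2189  0.012 ]]
[0.507  0.1396] -13.0080464273446 [0.0026 0.0023 0.0022 0.0026]
[0.507  0.1396] -13.010495488261455 [0.1185 0.1195 0.1195 0.1185]
housing [-28.5775  27.8185] [28.1035 27.8172]
prongs [-16.479   16.7737] [17.0406 16.7751] [-16.9784  -6.5836] [17.552 -6.58 ]
tab in [-16.0265 -94.8496] [ 15.7862 -94.8426] out [ -12.9357 -106.0434] [  12.0436 -106.0374]
knob [-0.2607 60.504 ]
tooly ang -13.449672964031349
```

The stand is at (0.507, 0.140), yaw -13.0°; housing, tab and knob agree within 2.5 mm. Now I'll descend onto the head block.

>>> {"fn": "send_rows", "kwargs": {
  "dr": [
    [0,0,-0.07],
    [0,0,-0.07],
    [0,0,-0.07],
    [0,0,-0.07],
    [0,0,-0.07],
    [0,0,-0.07],
    [0,0,-0.07],
    [0,0,-0.07]
  ],
  "xyz": [
    [0.3,0,2],
    [0.35,0,4.5],
    [0.35,0,7],
    [0.35,0,9.5],
    [0.35,0,11.5],
    [0.35,0,12.8],
    [0.35,0,13.5],
    [0.35,0,13.8]
  ],
  "jaw": [100,100,100,100,100,100,100,100]
}}

```text
time_s: 2.15
eef_pos: [0.5066, 0.1424, 0.1823]
eef_rot: [0.0, 0.778, 0.628, 0.0]
wrist_force: [0.3, -0.4, 0.2]
opening: 0.998
grasp_force: 0.0
```

>>> {"fn": "send_rows", "kwargs": {
  "dr": [
    [0,0,0],
    [0,0,0],
    [0,0,0],
    [0,0,0],
    [0,0,0],
    [0,0,0],
    [0,0,0],
    [0,0,0]
  ],
  "xyz": [
    [0,0,0],
    [0,0,0],
    [0,0,0],
    [0,0,0],
    [0,0,0],
    [0,0,0],
    [0,0,0],
    [0,0,0]
  ],
  "jaw": [70,55,45,35,30,25,20,20]
}}

```text
time_s: 3.15
eef_pos: [0.5076, 0.1422, 0.1832]
eef_rot: [0.001, 0.778, 0.628, 0.001]
wrist_force: [5.4, -0.0, 3.7]
opening: 0.418
grasp_force: 56.5
```

```bash
python3 look.py w2; python3 -c "
from h import *
o=ctrl.get_obs();print(o['grasp_force'],o['opening']*85,o['torque'])"
```

```text
3.15 [0.5076 0.1422 0.1832] [0.0009 0.7781 0.6281 0.0011] [ 0.0479  0.1446  1.792  -0.0001  1.2021  0.2605] [ 5.4238 -0.0287  3.6847] 0.4179269865080823
56.550606451928616 35.637956475838934 [-0.1585 -0.4455 -0.2988]
```

View pics/w2.png

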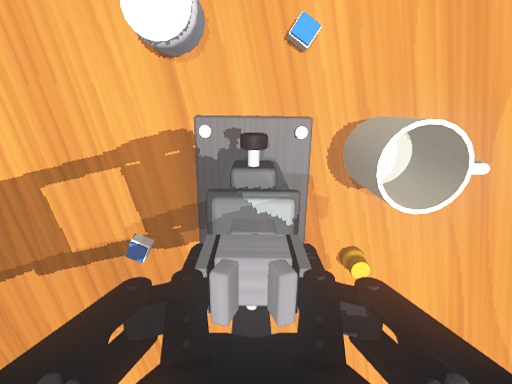

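The wrist view shows the head block held between the pads. The opening is 35.6 mm, matching the 36 mm block, and the knob is visible at (254,140). I'll ease 1 mm sideways to shed the side load, then lift at 2 mm/s and watch the force. The third click can't come before 19 mm.

>>> {"fn": "send_rows", "kwargs": {
  "dr": [
    [0,0,0],
    [0,0,0],
    [0,0,0],
    [0,0,0],
    [0,0,0],
    [0,0,0],
    [0,0,0],
    [0,0,0]
  ],
  "xyz": [
    [0,0.05,-0.025],
    [0,0.1,-0.05],
    [0,0.1,-0.075],
    [0,0.1,-0.1],
    [0,0.1,-0.125],
    [0,0.1,-0.15],
    [0,0.1,-0.175],
    [0,0.1,-0.2]
  ],
  "jaw": [20,20,20,20,20,20,20,20]
}}

```text
time_s: 4.2
eef_pos: [0.5077, 0.1422, 0.1833]
eef_rot: [0.0, 0.778, 0.628, 0.0]
wrist_force: [8.2, 0.6, -5.1]
opening: 0.412
grasp_force: 56.7
```

>>> {"fn": "send_rows", "kwargs": {
  "dr": [
    [0,0,0],
    [0,0,0],
    [0,0,0],
    [0,0,0],
    [0,0,0],
    [0,0,0],
    [0,0,0],
    [0,0,0]
  ],
  "xyz": [
    [0,0,-0.025],
    [0,0,-0.05],
    [0,0,-0.075],
    [0,0,-0.1],
    [0,0,-0.125],
    [0,0,-0.15],
    [0,0,-0.175],
    [0,0,-0.2]
  ],
  "jaw": [20,20,20,20,20,20,20,20]
}}

```text
time_s: 5.2
eef_pos: [0.5076, 0.1422, 0.1851]
eef_rot: [0.0, 0.778, 0.628, 0.0]
wrist_force: [8.5, 0.2, -6.5]
opening: 0.413
grasp_force: 56.8
```

>>> {"fn": "send_rows", "kwargs": {
  "dr": [
    [0,0,0],
    [0,0,0],
    [0,0,0],
    [0,0,0],
    [0,0,0],
    [0,0,0],
    [0,0,0],
    [0,0,0]
  ],
  "xyz": [
    [0,0,-0.025],
    [0,0,-0.05],
    [0,0,-0.075],
    [0,0,-0.1],
    [0,0,-0.125],
    [0,0,-0.15],
    [0,0,-0.175],
    [0,0,-0.2]
  ],
  "jaw": [20,20,20,20,20,20,20,20]
}}

```text
time_s: 6.2
eef_pos: [0.5076, 0.1422, 0.1861]
eef_rot: [-0.0, 0.778, 0.628, 0.0]
wrist_force: [13.2, 0.8, -14.3]
opening: 0.415
grasp_force: 57.9
```

>>> {"fn": "send_rows", "kwargs": {
  "dr": [
    [0,0,0],
    [0,0,0],
    [0,0,0],
    [0,0,0],
    [0,0,0],
    [0,0,0],
    [0,0,0],
    [0,0,0]
  ],
  "xyz": [
    [0,0,-0.025],
    [0,0,-0.05],
    [0,0,-0.075],
    [0,0,-0.1],
    [0,0,-0.125],
    [0,0,-0.15],
    [0,0,-0.175],
    [0,0,-0.2]
  ],
  "jaw": [20,20,20,20,20,20,20,20]
}}

```text
time_s: 7.2
eef_pos: [0.5076, 0.1422, 0.1878]
eef_rot: [-0.0, 0.778, 0.628, 0.0]
wrist_force: [14.4, 1.6, -16.9]
opening: 0.412
grasp_force: 58.1
```

The pull is rising (17 N at 5 mm), and the side force is growing with it. I'll shift 1 mm more in tool y while lifting and see whether that relieves it.

>>> {"fn": "send_rows", "kwargs": {
  "dr": [
    [0,0,0],
    [0,0,0],
    [0,0,0],
    [0,0,0],
    [0,0,0],
    [0,0,0],
    [0,0,0],
    [0,0,0]
  ],
  "xyz": [
    [0,0.03,-0.0],
    [0,0.06,-0.0],
    [0,0.1,-0.02],
    [0,0.1,-0.04],
    [0,0.1,-0.06],
    [0,0.1,-0.08],
    [0,0.1,-0.1],
    [0,0.1,-0.1]
  ],
  "jaw": [20,20,20,20,20,20,20,20]
}}

```text
time_s: 8.2
eef_pos: [0.5076, 0.1422, 0.1884]
eef_rot: [-0.001, 0.778, 0.628, -0.001]
wrist_force: [8.4, 1.6, -15.5]
opening: 0.414
grasp_force: 58.9
```

```bash
python3 look.py w3; python3 -c "
from h import *
o=ctrl.get_obs();print(o['torque'],o['joint_efforts'])
a=cv2.imread('pics/w2.png')[110:340,180:330];b=cv2.imread('pics/w3.png')[110:340,180:330]
cv2.imwrite('pics/w23.png',cv2.resize(np.hstack([a,b]),None,fx=2.5,fy=2.5))"
```

```text
8.2 [0.5076 0.1422 0.1884] [-0.0009  0.778   0.6283 -0.0007] [0.0474 0.1413 1.7844 0.0007 1.2181 0.2593] [  8.3646   1.5557 -15.4624] 0.4137654407012808
[ 0.2613 -2.0338 -0.3123] [  0.8206 -46.0085 -33.5727  -0.406    3.473   -0.3415]
```

View pics/w23.png

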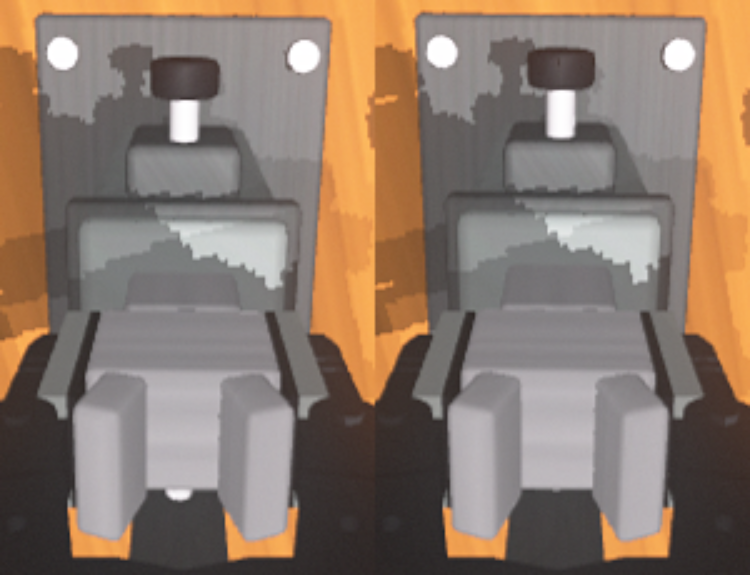

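The head hasn't slipped in the fingers: prongs and pads are at the same pixels in both views, and the knob stem is about 2 px longer. The shift cut the side load from 14 to 8 N, so I'll add a bit more and keep lifting slowly.

>>> {"fn": "send_rows", "kwargs": {
  "dr": [
    [0,0,0],
    [0,0,0],
    [0,0,0],
    [0,0,0],
    [0,0,0],
    [0,0,0],
    [0,0,0],
    [0,0,0]
  ],
  "xyz": [
    [0,0.04,-0.0],
    [0,0.08,-0.0],
    [0,0.12,-0.02],
    [0,0.12,-0.04],
    [0,0.12,-0.06],
    [0,0.12,-0.08],
    [0,0.12,-0.1],
    [0,0.12,-0.1]
  ],
  "jaw": [20,20,20,20,20,20,20,20]
}}

```text
time_s: 9.25
eef_pos: [0.5077, 0.1422, 0.1922]
eef_rot: [-0.002, 0.778, 0.628, -0.002]
wrist_force: [-6.3, 3.3, -4.7]
opening: 0.412
grasp_force: 61.0
```

>>> {"fn": "send_rows", "kwargs": {
  "dr": [
    [0,0,0],
    [0,0,0],
    [0,0,0],
    [0,0,0],
    [0,0,0],
    [0,0,0],
    [0,0,0],
    [0,0,0]
  ],
  "xyz": [
    [0,0,-0.02],
    [0,0,-0.04],
    [0,0,-0.06],
    [0,0,-0.08],
    [0,0,-0.1],
    [0,0,-0.12],
    [0,0,-0.14],
    [0,0,-0.15]
  ],
  "jaw": [20,20,20,20,20,20,20,20]
}}

```text
time_s: 10.25
eef_pos: [0.5077, 0.1422, 0.1934]
eef_rot: [-0.002, 0.778, 0.628, -0.002]
wrist_force: [-6.2, 4.8, -7.2]
opening: 0.415
grasp_force: 60.8
```

>>> {"fn": "send_rows", "kwargs": {
  "dr": [
    [0,0,0],
    [0,0,0],
    [0,0,0],
    [0,0,0],
    [0,0,0],
    [0,0,0],
    [0,0,0],
    [0,0,0]
  ],
  "xyz": [
    [0,0,-0.02],
    [0,0,-0.04],
    [0,0,-0.06],
    [0,0,-0.08],
    [0,0,-0.1],
    [0,0,-0.12],
    [0,0,-0.14],
    [0,0,-0.15]
  ],
  "jaw": [20,20,20,20,20,20,20,20]
}}

```text
time_s: 11.25
eef_pos: [0.5077, 0.1422, 0.1941]
eef_rot: [-0.002, 0.778, 0.628, -0.002]
wrist_force: [-2.6, 4.0, -12.4]
opening: 0.417
grasp_force: 60.4
```

First click caught: the pull dropped from 15.5 to 4.7 N between z=0.1884 and 0.1922. The force is now rising towards the second, expected near 0.197–0.199.

>>> {"fn": "send_rows", "kwargs": {
  "dr": [
    [0,0,0],
    [0,0,0],
    [0,0,0],
    [0,0,0],
    [0,0,0],
    [0,0,0],
    [0,0,0],
    [0,0,0]
  ],
  "xyz": [
    [0,0,-0.02],
    [0,0,-0.04],
    [0,0,-0.06],
    [0,0,-0.08],
    [0,0,-0.1],
    [0,0,-0.12],
    [0,0,-0.14],
    [0,0,-0.15]
  ],
  "jaw": [20,20,20,20,20,20,20,20]
}}

```text
time_s: 12.25
eef_pos: [0.5077, 0.1422, 0.1952]
eef_rot: [-0.002, 0.778, 0.628, -0.002]
wrist_force: [-3.5, 4.2, -11.0]
opening: 0.416
grasp_force: 60.5
```

>>> {"fn": "send_rows", "kwargs": {
  "dr": [
    [0,0,0],
    [0,0,0],
    [0,0,0],
    [0,0,0],
    [0,0,0],
    [0,0,0],
    [0,0,0],
    [0,0,0]
  ],
  "xyz": [
    [0,0,-0.02],
    [0,0,-0.04],
    [0,0,-0.06],
    [0,0,-0.08],
    [0,0,-0.1],
    [0,0,-0.12],
    [0,0,-0.14],
    [0,0,-0.15]
  ],
  "jaw": [20,20,20,20,20,20,20,20]
}}

```text
time_s: 13.25
eef_pos: [0.5077, 0.1422, 0.1968]
eef_rot: [-0.002, 0.778, 0.628, -0.002]
wrist_force: [-3.2, 4.0, -15.9]
opening: 0.411
grasp_force: 60.2
```

>>> {"fn": "send_rows", "kwargs": {
  "dr": [
    [0,0,0],
    [0,0,0],
    [0,0,0],
    [0,0,0],
    [0,0,0],
    [0,0,0],
    [0,0,0],
    [0,0,0]
  ],
  "xyz": [
    [0,0,-0.02],
    [0,0,-0.04],
    [0,0,-0.06],
    [0,0,-0.08],
    [0,0,-0.1],
    [0,0,-0.12],
    [0,0,-0.14],
    [0,0,-0.15]
  ],
  "jaw": [20,20,20,20,20,20,20,20]
}}

```text
time_s: 14.25
eef_pos: [0.5077, 0.1422, 0.1988]
eef_rot: [-0.002, 0.778, 0.628, -0.002]
wrist_force: [-3.4, 5.0, -11.2]
opening: 0.415
grasp_force: 60.5
```

The last reading is ambiguous, so I'll hold still and take a settled measurement.

```bash
python3 - <<'E'
from h import *
for i in range(4):
    o=ctrl.get_obs();print(o["time_s"],o["eef_pos"],o["wrist_force"],o["dq"][1:3]);ctrl.camera("wrist")
E
```

```text
14.25 [0.5077 0.1422 0.1988] [ -3.4075   4.9814 -11.193 ] [-0.0006  0.0009]
14.3 [0.5077 0.1422 0.1988] [ -2.7314   5.2092 -11.2385] [-0.0008  0.0011]
14.35 [0.5077 0.1422 0.1988] [ -3.1801   5.1668 -11.4044] [-0.001  -0.0007]
14.4 [0.5077 0.1422 0.1988] [ -3.8715   4.7221 -11.4318] [-0.0019  0.0008]
```

The reading is steady at 11.3 N with little noise, so friction is muddling the count. Position gives a safe bound: click 1 lies between z 0.1884 and 0.1922, so click 2 is by 0.2002, click 3 between 0.2044 and 0.2082, and click 4 no earlier than 0.2124. I'll go on in 1 mm calls.

>>> {"fn": "send_rows", "kwargs": {
  "dr": [
    [0,0,0],
    [0,0,0],
    [0,0,0],
    [0,0,0],
    [0,0,0],
    [0,0,0],
    [0,0,0],
    [0,0,0]
  ],
  "xyz": [
    [0,0,-0.02],
    [0,0,-0.04],
    [0,0,-0.06],
    [0,0,-0.08],
    [0,0,-0.1],
    [0,0,-0.1],
    [0,0,-0.1],
    [0,0,-0.1]
  ],
  "jaw": [20,20,20,20,20,20,20,20]
}}

```text
time_s: 15.45
eef_pos: [0.5077, 0.1422, 0.2007]
eef_rot: [-0.002, 0.778, 0.628, -0.002]
wrist_force: [-6.4, 4.1, -5.3]
opening: 0.418
grasp_force: 61.0
```

>>> {"fn": "send_rows", "kwargs": {
  "dr": [
    [0,0,0],
    [0,0,0],
    [0,0,0],
    [0,0,0],
    [0,0,0],
    [0,0,0],
    [0,0,0],
    [0,0,0]
  ],
  "xyz": [
    [0,0,-0.02],
    [0,0,-0.04],
    [0,0,-0.06],
    [0,0,-0.08],
    [0,0,-0.1],
    [0,0,-0.1],
    [0,0,-0.1],
    [0,0,-0.1]
  ],
  "jaw": [20,20,20,20,20,20,20,20]
}}

```text
time_s: 16.45
eef_pos: [0.5077, 0.1422, 0.2016]
eef_rot: [-0.002, 0.778, 0.628, -0.002]
wrist_force: [-5.7, 3.9, -6.4]
opening: 0.415
grasp_force: 60.9
```

>>> {"fn": "send_rows", "kwargs": {
  "dr": [
    [0,0,0],
    [0,0,0],
    [0,0,0],
    [0,0,0],
    [0,0,0],
    [0,0,0],
    [0,0,0],
    [0,0,0]
  ],
  "xyz": [
    [0,0,-0.02],
    [0,0,-0.04],
    [0,0,-0.06],
    [0,0,-0.08],
    [0,0,-0.1],
    [0,0,-0.1],
    [0,0,-0.1],
    [0,0,-0.1]
  ],
  "jaw": [20,20,20,20,20,20,20,20]
}}

```text
time_s: 17.45
eef_pos: [0.5077, 0.1422, 0.202]
eef_rot: [-0.002, 0.778, 0.628, -0.002]
wrist_force: [-3.5, 4.5, -10.2]
opening: 0.42
grasp_force: 60.6
```

Click 2: the pull dropped to 5.3 N with a jump of about 1.9 mm, at z between 0.1988 and 0.2007. Click 3 is expected at about 0.207–0.208.

>>> {"fn": "send_rows", "kwargs": {
  "dr": [
    [0,0,0],
    [0,0,0],
    [0,0,0],
    [0,0,0],
    [0,0,0],
    [0,0,0],
    [0,0,0],
    [0,0,0]
  ],
  "xyz": [
    [0,0,-0.03],
    [0,0,-0.06],
    [0,0,-0.09],
    [0,0,-0.12],
    [0,0,-0.15],
    [0,0,-0.15],
    [0,0,-0.15],
    [0,0,-0.15]
  ],
  "jaw": [20,20,20,20,20,20,20,20]
}}

```text
time_s: 18.45
eef_pos: [0.5077, 0.1422, 0.2029]
eef_rot: [-0.002, 0.778, 0.628, -0.002]
wrist_force: [-2.7, 4.6, -13.7]
opening: 0.414
grasp_force: 60.3
```

>>> {"fn": "send_rows", "kwargs": {
  "dr": [
    [0,0,0],
    [0,0,0],
    [0,0,0],
    [0,0,0],
    [0,0,0],
    [0,0,0],
    [0,0,0],
    [0,0,0]
  ],
  "xyz": [
    [0,0,-0.03],
    [0,0,-0.06],
    [0,0,-0.09],
    [0,0,-0.12],
    [0,0,-0.15],
    [0,0,-0.15],
    [0,0,-0.15],
    [0,0,-0.15]
  ],
  "jaw": [20,20,20,20,20,20,20,20]
}}

```text
time_s: 19.45
eef_pos: [0.5077, 0.1422, 0.2044]
eef_rot: [-0.002, 0.778, 0.628, -0.002]
wrist_force: [-1.7, 5.4, -12.7]
opening: 0.419
grasp_force: 60.3
```

>>> {"fn": "send_rows", "kwargs": {
  "dr": [
    [0,0,0],
    [0,0,0],
    [0,0,0],
    [0,0,0],
    [0,0,0],
    [0,0,0],
    [0,0,0],
    [0,0,0]
  ],
  "xyz": [
    [0,0,-0.03],
    [0,0,-0.06],
    [0,0,-0.09],
    [0,0,-0.12],
    [0,0,-0.15],
    [0,0,-0.15],
    [0,0,-0.15],
    [0,0,-0.15]
  ],
  "jaw": [20,20,20,20,20,20,20,20]
}}

```text
time_s: 20.45
eef_pos: [0.5076, 0.1422, 0.2056]
eef_rot: [-0.002, 0.778, 0.628, -0.002]
wrist_force: [-2.1, 5.0, -15.0]
opening: 0.418
grasp_force: 60.2
```

>>> {"fn": "send_rows", "kwargs": {
  "dr": [
    [0,0,0],
    [0,0,0],
    [0,0,0],
    [0,0,0],
    [0,0,0],
    [0,0,0],
    [0,0,0],
    [0,0,0]
  ],
  "xyz": [
    [0,0,-0.02],
    [0,0,-0.04],
    [0,0,-0.06],
    [0,0,-0.08],
    [0,0,-0.1],
    [0,0,-0.1],
    [0,0,-0.1],
    [0,0,-0.1]
  ],
  "jaw": [20,20,20,20,20,20,20,20]
}}

```text
time_s: 21.45
eef_pos: [0.5077, 0.1422, 0.2085]
eef_rot: [-0.001, 0.778, 0.628, -0.002]
wrist_force: [-7.4, 4.5, -3.5]
opening: 0.416
grasp_force: 61.2
```

Click 3: the pull dropped from 15 to 3.5 N with a jump to 0.2085, and the post-click positions (0.1922, 0.2007, 0.2085) are 8 mm apart. Now I'll let it down gently onto the pawl.

>>> {"fn": "send_rows", "kwargs": {
  "dr": [
    [0,0,0],
    [0,0,0],
    [0,0,0],
    [0,0,0],
    [0,0,0],
    [0,0,0],
    [0,0,0],
    [0,0,0]
  ],
  "xyz": [
    [0,0,0.02],
    [0,0,0.04],
    [0,0,0.06],
    [0,0,0.08],
    [0,0,0.1],
    [0,0,0.12],
    [0,0,0.15],
    [0,0,0.15]
  ],
  "jaw": [20,20,20,20,20,20,20,20]
}}

```text
time_s: 22.45
eef_pos: [0.5078, 0.1422, 0.2082]
eef_rot: [-0.001, 0.778, 0.628, -0.001]
wrist_force: [-11.8, 2.8, 4.2]
opening: 0.412
grasp_force: 61.8
```

>>> {"fn": "send_rows", "kwargs": {
  "dr": [
    [0,0,0],
    [0,0,0],
    [0,0,0],
    [0,0,0],
    [0,0,0],
    [0,0,0],
    [0,0,0],
    [0,0,0]
  ],
  "xyz": [
    [0,0,0.02],
    [0,0,0.04],
    [0,0,0.06],
    [0,0,0.08],
    [0,0,0.1],
    [0,0,0.1],
    [0,0,0.1],
    [0,0,0.1]
  ],
  "jaw": [20,20,20,20,20,20,20,20]
}}

```text
time_s: 23.45
eef_pos: [0.5077, 0.1422, 0.208]
eef_rot: [-0.001, 0.778, 0.629, -0.001]
wrist_force: [-14.7, 2.1, 9.8]
opening: 0.411
grasp_force: 62.3
```

It's resting on the pawl: 10 N upward with almost no travel. I'll relieve the preload and side force, then open.

>>> {"fn": "send_rows", "kwargs": {
  "dr": [
    [0,0,0],
    [0,0,0],
    [0,0,0],
    [0,0,0],
    [0,0,0],
    [0,0,0],
    [0,0,0],
    [0,0,0]
  ],
  "xyz": [
    [0,-0.04,-0.02],
    [0,-0.08,-0.04],
    [0,-0.12,-0.06],
    [0,-0.14,-0.08],
    [0,-0.14,-0.08],
    [0,-0.14,-0.08],
    [0,-0.14,-0.08],
    [0,-0.14,-0.08]
  ],
  "jaw": [20,20,20,20,20,20,20,20]
}}

```text
time_s: 24.45
eef_pos: [0.5077, 0.1422, 0.2082]
eef_rot: [-0.0, 0.778, 0.628, -0.0]
wrist_force: [-5.5, 2.3, 2.7]
opening: 0.411
grasp_force: 61.2
```

>>> {"fn": "send_rows", "kwargs": {
  "dr": [
    [0,0,0],
    [0,0,0],
    [0,0,0],
    [0,0,0],
    [0,0,0],
    [0,0,0],
    [0,0,0],
    [0,0,0]
  ],
  "xyz": [
    [0,0,0],
    [0,0,0],
    [0,0,0],
    [0,0,0],
    [0,0,0],
    [0,0,0],
    [0,0,0],
    [0,0,0]
  ],
  "jaw": [40,50,60,70,80,90,100,100]
}}

```text
time_s: 25.45
eef_pos: [0.5082, 0.142, 0.2065]
eef_rot: [-0.0, 0.778, 0.628, -0.0]
wrist_force: [0.1, 0.1, 0.1]
opening: 1.001
grasp_force: 0.0
```

```bash
python3 look.py w4; python3 - <<'E'
from h import *
import pickle
a=cv2.imread('pics/w4.png')[80:384,130:380]
cv2.imwrite('pics/w4c.png',cv2.resize(a,None,fx=1.9,fy=1.9))
E
```

```text
25.45 [0.5082 0.142  0.2065] [-0.      0.778   0.6283 -0.0001] [ 0.0474  0.1198  1.7689 -0.      1.253   0.2594] [0.1391 0.0848 0.1048] 1.0006039744249582
```

View pics/w4c.png

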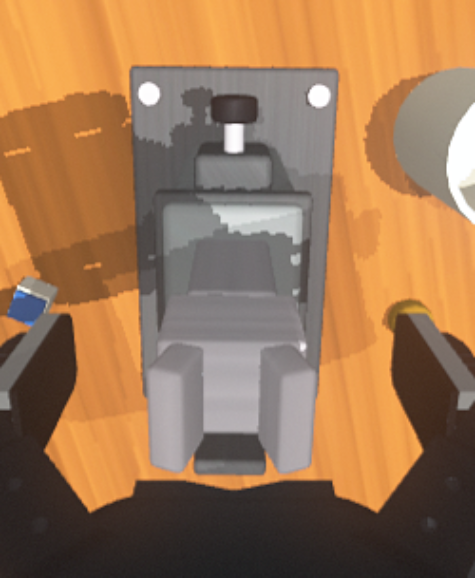

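Released cleanly: the column is still up, force zero, and the head is clear between the open pads. Next I'll go up and back behind the tab (stand -y), turn 90° so the camera clears the column, and shut the fingers.

>>> {"fn": "send_rows", "kwargs": {
  "dr": [
    [0,0,0],
    [0,0,0],
    [0,0,0],
    [0,0,-1.7],
    [0,0,-3.4],
    [0,0,-5.1],
    [0,0,-6.8],
    [0,0,-8.5]
  ],
  "xyz": [
    [0,0,-3],
    [0,0,-7],
    [0,0,-10],
    [-2.5,0,-10],
    [-6,0,-10],
    [-9.5,0,-10],
    [-12.5,0,-10],
    [-14.7,0,-10]
  ],
  "jaw": [100,100,100,100,80,50,20,0]
}}

```text
time_s: 26.5
eef_pos: [0.4769, -0.0029, 0.3067]
eef_rot: [0.0, 0.429, 0.903, -0.0]
wrist_force: [0.1, -0.9, -0.6]
opening: 0.164
grasp_force: 0.0
```

>>> {"fn": "send_rows", "kwargs": {
  "dr": [
    [0,0,-1.6],
    [0,0,-3.2],
    [0,0,-4.8],
    [0,0,-6.5],
    [0,0,-6.5],
    [0,0,-6.5],
    [0,0,-6.5],
    [0,0,-6.5]
  ],
  "xyz": [
    [0,0,0],
    [0,0,1],
    [0,0,3],
    [0,0,5],
    [0,0,7],
    [0,0,9],
    [0,0,11],
    [0,0,12]
  ],
  "jaw": [0,0,0,0,0,0,0,0]
}}

```text
time_s: 27.5
eef_pos: [0.4767, -0.0016, 0.1855]
eef_rot: [-0.001, 0.106, 0.994, 0.0]
wrist_force: [0.2, -0.8, -0.4]
opening: -0.002
grasp_force: 0.0
```

```bash
python3 look.py w5; python3 - <<'E'
from h import *
import pickle
ob=ctrl.get_obs();th=np.radians(-13);o=np.array([.5075,.140])
w=ob["eef_pos"][:2]-o;print("stand",np.cos(th)*w[0]+np.sin(th)*w[1],-np.sin(th)*w[0]+np.cos(th)*w[1])
Rm=R.from_quat(ob["eef_rot"][[1,2,3,0]]).as_matrix();print("tooly",np.degrees(np.arctan2(Rm[1,1],Rm[0,1])),Rm[:,2])
E
```

```text
27.5 [ 0.4767 -0.0016  0.1855] [-0.0008  0.1059  0.9944  0.0001] [-0.253   0.0314  1.9098 -0.      1.2019 -1.6116] [ 0.2321 -0.7736 -0.4024] -0.001551318964671031
stand 0.0014535702226866135 -0.14489210797809332
tooly 77.84775237300643 [-0.0026  0.0006 -1.    ]
```

View pics/w5.png

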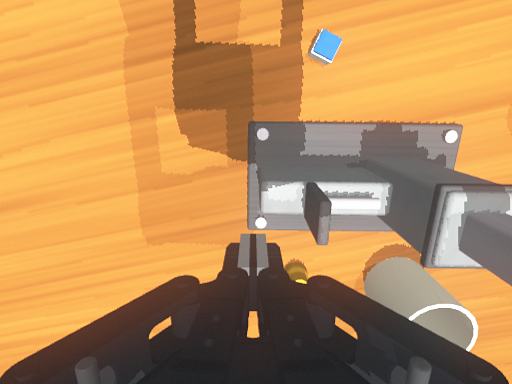

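The wrist view shows the shut fingers at (253,240) standing off the tab's outer face at about (318,215), aligned with the rail. I'll go down to pushing height and trim, then approach.

>>> {"fn": "send_rows", "kwargs": {
  "dr": [
    [0,0,0.07],
    [0,0,0.14],
    [0,0,0.14],
    [0,0,0.14],
    [0,0,0.14],
    [0,0,0.14],
    [0,0,0.14],
    [0,0,0.14]
  ],
  "xyz": [
    [0.15,0,1],
    [0.15,0,2.5],
    [0.15,0,4],
    [0.15,0,5.2],
    [0.15,0,5.6],
    [0.15,0.8,5.6],
    [0.15,1.6,5.6],
    [0.15,2,5.6]
  ],
  "jaw": [0,0,0,0,0,0,0,0]
}}

```text
time_s: 28.55
eef_pos: [0.4805, 0.0189, 0.1311]
eef_rot: [0.0, 0.113, 0.994, 0.0]
wrist_force: [-0.0, -0.5, 1.0]
opening: 0.003
grasp_force: 0.0
```

>>> {"fn": "send_rows", "kwargs": {
  "dr": [
    [0,0,0],
    [0,0,0],
    [0,0,0],
    [0,0,0],
    [0,0,0],
    [0,0,0],
    [0,0,0],
    [0,0,0]
  ],
  "xyz": [
    [0,0.1,0],
    [0,0.2,0],
    [0,0.3,0],
    [0,0.4,0],
    [0,0.5,0],
    [0,0.6,0],
    [0,0.7,0],
    [0,0.8,0]
  ],
  "jaw": [0,0,0,0,0,0,0,0]
}}

```text
time_s: 29.55
eef_pos: [0.4818, 0.026, 0.1306]
eef_rot: [-0.0, 0.113, 0.994, -0.0]
wrist_force: [-0.1, -0.4, 0.8]
opening: 0.001
grasp_force: 0.0
```

>>> {"fn": "send_rows", "kwargs": {
  "dr": [
    [0,0,0],
    [0,0,0],
    [0,0,0],
    [0,0,0],
    [0,0,0],
    [0,0,0],
    [0,0,0],
    [0,0,0]
  ],
  "xyz": [
    [0,0.1,0],
    [0,0.2,0],
    [0,0.3,0],
    [0,0.4,0],
    [0,0.5,0],
    [0,0.6,0],
    [0,0.6,0],
    [0,0.6,0]
  ],
  "jaw": [0,0,0,0,0,0,0,0]
}}

```text
time_s: 30.55
eef_pos: [0.4832, 0.0319, 0.1306]
eef_rot: [0.0, 0.113, 0.994, 0.0]
wrist_force: [-0.6, -1.8, -0.2]
opening: 0.001
grasp_force: 0.7
```

Contact: 1.8 N at stand y ≈ -0.111. I'll push slowly in short steps.

>>> {"fn": "send_rows", "kwargs": {
  "dr": [
    [0,0,0],
    [0,0,0],
    [0,0,0],
    [0,0,0],
    [0,0,0],
    [0,0,0],
    [0,0,0],
    [0,0,0]
  ],
  "xyz": [
    [0,0.06,0],
    [0,0.12,0],
    [0,0.18,0],
    [0,0.24,0],
    [0,0.3,0],
    [0,0.36,0],
    [0,0.4,0],
    [0,0.4,0]
  ],
  "jaw": [0,0,0,0,0,0,0,0]
}}

```text
time_s: 31.55
eef_pos: [0.4841, 0.0358, 0.1306]
eef_rot: [-0.0, 0.113, 0.994, 0.0]
wrist_force: [-0.9, -1.7, 0.6]
opening: -0.0
grasp_force: 0.9
```

>>> {"fn": "send_rows", "kwargs": {
  "dr": [
    [0,0,0],
    [0,0,0],
    [0,0,0],
    [0,0,0],
    [0,0,0],
    [0,0,0],
    [0,0,0],
    [0,0,0]
  ],
  "xyz": [
    [0,0.05,0],
    [0,0.1,0],
    [0,0.15,0],
    [0,0.2,0],
    [0,0.2,0],
    [0,0.2,0],
    [0,0.2,0],
    [0,0.2,0]
  ],
  "jaw": [0,0,0,0,0,0,0,0]
}}

```text
time_s: 32.55
eef_pos: [0.4845, 0.0377, 0.1306]
eef_rot: [0.0, 0.113, 0.994, 0.0]
wrist_force: [-0.5, -1.8, 0.3]
opening: -0.002
grasp_force: 0.7
```

>>> {"fn": "send_rows", "kwargs": {
  "dr": [
    [0,0,0],
    [0,0,0],
    [0,0,0],
    [0,0,0],
    [0,0,0],
    [0,0,0],
    [0,0,0],
    [0,0,0]
  ],
  "xyz": [
    [0,0.05,0],
    [0,0.1,0],
    [0,0.15,0],
    [0,0.2,0],
    [0,0.2,0],
    [0,0.2,0],
    [0,0.2,0],
    [0,0.2,0]
  ],
  "jaw": [0,0,0,0,0,0,0,0]
}}

```text
time_s: 33.55
eef_pos: [0.485, 0.0396, 0.1306]
eef_rot: [0.0, 0.113, 0.994, 0.0]
wrist_force: [-0.8, -0.8, -0.5]
opening: 0.003
grasp_force: 0.7
```

>>> {"fn": "send_rows", "kwargs": {
  "dr": [
    [0,0,0],
    [0,0,0],
    [0,0,0],
    [0,0,0],
    [0,0,0],
    [0,0,0],
    [0,0,0],
    [0,0,0]
  ],
  "xyz": [
    [0,0.05,0],
    [0,0.1,0],
    [0,0.15,0],
    [0,0.2,0],
    [0,0.2,0],
    [0,0.2,0],
    [0,0.2,0],
    [0,0.2,0]
  ],
  "jaw": [0,0,0,0,0,0,0,0]
}}

```text
time_s: 34.55
eef_pos: [0.4854, 0.0416, 0.1306]
eef_rot: [0.0, 0.113, 0.994, 0.0]
wrist_force: [-0.2, -0.5, -0.2]
opening: 0.001
grasp_force: 0.7
```

>>> {"fn": "send_rows", "kwargs": {
  "dr": [
    [0,0,0],
    [0,0,0],
    [0,0,0],
    [0,0,0],
    [0,0,0],
    [0,0,0],
    [0,0,0],
    [0,0,0]
  ],
  "xyz": [
    [0,0.05,0],
    [0,0.1,0],
    [0,0.15,0],
    [0,0.2,0],
    [0,0.2,0],
    [0,0.2,0],
    [0,0.2,0],
    [0,0.2,0]
  ],
  "jaw": [0,0,0,0,0,0,0,0]
}}

```text
time_s: 35.55
eef_pos: [0.4858, 0.0435, 0.1306]
eef_rot: [-0.0, 0.113, 0.994, 0.0]
wrist_force: [0.5, -1.9, 1.2]
opening: -0.0
grasp_force: 0.7
```

>>> {"fn": "send_rows", "kwargs": {
  "dr": [
    [0,0,0],
    [0,0,0],
    [0,0,0],
    [0,0,0],
    [0,0,0],
    [0,0,0],
    [0,0,0],
    [0,0,0]
  ],
  "xyz": [
    [0,0.05,0],
    [0,0.1,0],
    [0,0.15,0],
    [0,0.2,0],
    [0,0.2,0],
    [0,0.2,0],
    [0,0.2,0],
    [0,0.2,0]
  ],
  "jaw": [0,0,0,0,0,0,0,0]
}}

```text
time_s: 36.55
eef_pos: [0.4861, 0.0444, 0.1306]
eef_rot: [-0.0, 0.113, 0.994, -0.001]
wrist_force: [-3.6, -6.9, 1.8]
opening: 0.001
grasp_force: 4.1
```

>>> {"fn": "send_rows", "kwargs": {
  "dr": [
    [0,0,0],
    [0,0,0],
    [0,0,0],
    [0,0,0],
    [0,0,0],
    [0,0,0],
    [0,0,0],
    [0,0,0]
  ],
  "xyz": [
    [0,0.03,0],
    [0,0.06,0],
    [0,0.09,0],
    [0,0.12,0],
    [0,0.15,0],
    [0,0.15,0],
    [0,0.15,0],
    [0,0.15,0]
  ],
  "jaw": [0,0,0,0,0,0,0,0]
}}

```text
time_s: 37.55
eef_pos: [0.4862, 0.0447, 0.1306]
eef_rot: [-0.001, 0.113, 0.994, -0.002]
wrist_force: [-5.0, -13.1, 2.6]
opening: -0.001
grasp_force: 7.0
```

Hard stop at 14 N, below 25 N. Travel since contact is at least 13 mm, more than the 10 mm a blocked bolt allows, and the finger face at about -84 mm matches fully home. I'll back off, rise and check.

>>> {"fn": "send_rows", "kwargs": {
  "dr": [
    [0,0,0],
    [0,0,0],
    [0,0,0],
    [0,0,0],
    [0,0,0],
    [0,0,0],
    [0,0,0],
    [0,0,0]
  ],
  "xyz": [
    [0,-0.3,0],
    [0,-1.5,0],
    [0,-3,0],
    [0,-4,-2],
    [0,-5,-6],
    [0,-6,-10],
    [0,-6,-14],
    [0,-6,-16]
  ],
  "jaw": [0,0,0,0,0,0,0,0]
}}

```text
time_s: 38.55
eef_pos: [0.4738, -0.0125, 0.2933]
eef_rot: [0.002, 0.113, 0.994, -0.0]
wrist_force: [0.2, 0.2, -0.2]
opening: 0.001
grasp_force: 0.0
```

```bash
python3 look.py w6; python3 - <<'E'
from h import *
s=ctrl.camera("scene")[:,:,::-1];cv2.imwrite("pics/s2.png",s)
w=cv2.imread("pics/w6.png")
a=cv2.resize(s[145:260,240:370],None,fx=3,fy=3,interpolation=cv2.INTER_CUBIC)
b=cv2.resize(w,(400,300));b=cv2.copyMakeBorder(b,0,45,0,0,cv2.BORDER_CONSTANT)
cv2.imwrite("pics/fin.png",np.hstack([a,b]))
E
```

```text
38.55 [ 0.4738 -0.0125  0.2933] [ 0.002   0.1135  0.9935 -0.0002] [-0.2778 -0.0904  1.8015  0.0003  1.4265 -1.6212] [ 0.1889  0.1856 -0.2136] 0.0006850009695556338
```

View pics/fin.png

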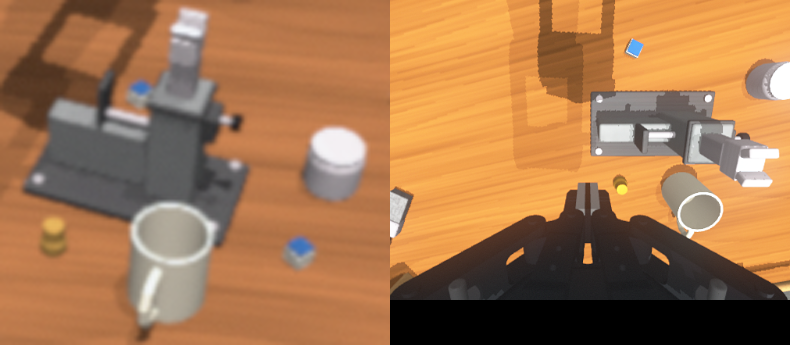

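The final view shows the column raised, the tab moved in (scene crop x 91→106) and all bystanders in place. One quick numeric check of tab travel and head lift by template matching.

```bash
python3 - <<'E'
from h import *
c=ctrl.calibration("scene");A=cv2.imread("pics/scene.png");B=cv2.imread("pics/s2.png");k=6
def shift(x0,x1,y0,y1,r=14):
    t=cv2.resize(A[y0:y1,x0:x1],None,fx=k,fy=k,interpolation=cv2.INTER_CUBIC)
    s=cv2.resize(B[y0-r:y1+r,x0-r:x1+r],None,fx=k,fy=k,interpolation=cv2.INTER_CUBIC)
    m=cv2.matchTemplate(s,t,cv2.TM_CCOEFF_NORMED);_,v,_,l=cv2.minMaxLoc(m);return np.array(l)/k-r,v
th=np.radians(-13);o=np.array([.5075,.140])
P=lambda x,y,z:proj(c,np.array([o[0]+np.cos(th)*x-np.sin(th)*y,o[1]+np.sin(th)*x+np.cos(th)*y,z]))
print("tab",shift(266,274,167,177),"per 20mm",P(0,-.08,.133)-P(0,-.1,.133))
print("head",shift(294,310,154,165),"per 25mm",P(0,0,.238)-P(0,0,.213))
for n,r in(("tin",(341,363,186,213)),("shaper",(252,264,216,232)),("mug",(283,311,212,252)),("chalk",(334,346,222,235))):print(n,shift(*r,6))
print(ctrl.get_obs()["time_s"])
E
```

```text
tab (array([4.8333, 2.6667]), 0.8789294362068176) per 20mm [6.1966 1.5326]
head (array([ 0.6667, -7.    ]), 0.9906777739524841) per 25mm [ 0.7226 -7.0616]
tin (array([0., 0.]), 0.9997133612632751)
shaper (array([0., 0.]), 0.9984785318374634)
mug (array([0., 0.]), 0.9983597993850708)
chalk (array([0., 0.]), 0.9990786910057068)
38.65
```

Tab travel is about 15.6 mm, on top of its 0–4 mm starting offset and ending against the hard stop. Column lift is 25 mm, and the mug, tin, shaper and the chalk cube I checked haven't moved. Handing in.

```bash
python3 -c "
from bench import ctrl
print(ctrl.hand_in())"
```

```text
the job is handed in; nothing more can be done
None
```

The job is handed in (no verdict came back): the column was lifted through three clicks and rests on the pawl about 25 mm up, and the bolt was pushed to its hard stop with about 14 N; the mug, tin, shaper and one chalk cube measured unmoved.

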